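# Tug-check the latched plate carrier, then turn it upside down

### The job

Of the two blue carriers in the turnover stands, the one holding the round agar petri dish must be stored upside down. With the carrier still right way up, tug its black handle bar straight out, away from the stand, until the latch's few millimetres of springy play are taken up and it holds, and keep the pull on for about half a second; then swing the handle up and over to the other side until the carrier lies fully upside down against its stop, and let go. Leave the carrier with the four white screw caps as it is.

Things in the scene. Friction and masses are not known exactly. Their poses are not given: they have to be found in the camera images.
- plate_handle (a point): middle of the handle bar of the carrier holding one closed 63 mm petri dish of cream agar: round black free-spinning sleeve, 14 mm diameter, 56 mm long, between two thin steel arms, 105 mm from the axle, 58 mm clear of cradle and latch. x axis along the bar, parallel to the axle; y axis out from the axle (tug direction); z axis to the carrier's open side (up at first, down once turned over)
- plate_axle (a point): middle of the axle of the stand with the petri dish carrier, 115 mm above the worktop. x axis along the axle, z up, +y the side where the handle bar starts. Grey stand 132 mm along the axle, 120 across, 132 high; in it an aluminium cradle turns, holding the blue carrier (76 mm square, 24 deep) behind two red latch hooks. The two stands differ only in the load; either may be the nearer
- plate_cradle (a joint): turn of the cradle that holds the petri dish carrier about its axle, rad: 0 = right way up, handle bar level on the stand's +y side; 1.57 = bar straight up; 3.14 = end stop, upside down, bar level on the -y side. Turns about its axle with light friction (about 1 N at the handle)
- plate_carrier (a joint): how far the petri dish carrier is pulled out of its cradle against the latch, m: 0 = home, 0.006 = hard stop (it never comes off). The latch spring takes about 2 N to start and 8 N at the stop, and draws the carrier home when the pull ends
- cap_handle (a point): middle of the handle bar of the carrier holding four white 30 mm screw caps, the one to leave alone; built and pointing just as plate_handle
- cap_cradle (a joint): turn of the cradle that holds the screw cap carrier, rad; same meaning as plate_cradle, starts near 0 and is to stay there
- cap_carrier (a joint): how far the screw cap carrier is pulled out against its latch, m; same meaning as plate_carrier, to stay near 0

How it is judged:
By the outcome, as a careful person would: the job done as asked, in the order asked, and still so for the second after the job is handed in, with the robot touching nothing.
It also fails if it takes over 45 s, if anything falls off the work surface, if the arm or the gripper's body presses on something with over 40 N, if the wrist force passes 120 N, or if a joint passes its speed limit or range.

### The arm

A 7-joint arm with a two-finger parallel gripper is mounted at the origin on a cart in front of the work surface, level with it; the furniture and walls round the work are solid. World frame = base frame: x ahead of the robot, y to its left, z up, the work surface at z = 0. Lengths are in m, angles in rad, forces in N, time in s.
With the tool pointing down it reaches from about 0.425 to 0.95 m from the base axis. Payload 4.7 kg.
Tool frame: the origin (TCP) lies on the centre line of the jaws, within the pads' length; the fingertips stand robot.nose_length ahead of it and the grasp point (between the pads) lies 8 mm behind it (robot.nose_length is the distance from the TCP to the fingertips, in m); z points along the fingers, x is the direction in which the jaws open and shut, and the axes are right-handed (so a half turn about z gives the same grasp; the last joint's range is limited). The gripper opens to 85 mm and grips with 20 to 120 N. Pads are 22 mm wide; open, the fingers measure 114 mm over their backs; the gripper's body (76 mm by 85 mm) begins 54 mm behind the grasp point. The pads swing forward as they close: fully open they stand 13 mm farther back than shut.
Start: joints at [-1.373, 0.469, -0.049, 1.532, 0.024, 1.141, -0.082], TCP at [0.152, 0.658, 0.242] pointing down, gripper open.
Joint ranges: [-2.59, 2.59], [-0.33, 1.99], [-1.39, 1.29], [0.1, 2.45], [-1.04, 4.18], [0.21, 1.99], [-2.66, 2.66]. Speed limits (rad/s): [2.57, 2.57, 3.14, 3.14, 3.14, 3.14, 3.14].

### API

Orientations are given as [roll, pitch, yaw] about the fixed x, y, z axes, in that order (R = Rz(yaw) Ry(pitch) Rx(roll)).
In Python, from plant import robot gives the robot as it stands. Calls block until the motion is done:
- robot.goto(position, orientation): joint-space move of the TCP to a pose.
- robot.move_straight(position, vel=0.15, attitude=None, contact_N=None): straight line of the TCP; attitude=None keeps the orientation; vel is the mean speed in m/s. With contact_N (N) it stops when the force on the tool has changed by that much, and returns True; else False.
- robot.move_joints(angles): joint-space move.
- robot.grip(opening, strength=None): opening from 0.0 (shut) to 1.0 (fully open); strength is the grip in N (None keeps the last); returns when the fingers have stopped.
- robot.sleep(seconds).
- robot.inverse_kinematics(position, orientation): joint angles nearest the present ones, or None.
- robot.sense(): the state.
- robot.grab_frame(name): name is "scene" or "side" or "wrist"; returns a dict with "image" (400x640x3 uint8, red, green, blue), "range_z" (400x640 float32, m along the optical axis (not along the pixel's ray), 0 where there is no reading), "fx", "fy", "cx", "cy" (pixels), "R" (3x3) and "t" (3): a world point X has camera coordinates R X + t. Camera axes: x right, y down, z forward; pixel columns grow to the right and rows downward; lengths in m; the calibration is good to about 2 mm. A picture is of the moment at which its call begins.
A pose or a line that the arm cannot do raises robot.IKError and nothing moves.
- robot.close_job(): hands the job in, once; it reports no verdict.
The state is a dict: "t": time; "joint_pos": joint angles; "joint_velocities": joint speeds; "effort": joint torques, N m; "tcp_pos": TCP position; "tcp_rot": TCP orientation; "wrist_force": force on the tool from outside, world axes, zero at the start; "torque": the same for the moment, N m; "opening": opening from 0.0 (shut) to 1.0 (fully open).
Only numpy, scipy, OpenCV 4.12 (cv2) and the standard library are available. Lean on these libraries where they do the work, as an engineer would, in place of code of your own. Each camera call takes 0.05 s, during which the arm holds its last target.

## Working session

There is one attempt and no reset: what is moved stays moved. The work goes in short steps, each a Python script; the robot and the scene stay as the last script left them, time stands still between calls to the robot, and variables do not carry over. Pictures are saved under pics/ and viewed, and the job is handed in when it is done.

```bash
ls; mkdir -p pics; cat > h.py <<'E'
import numpy as np, cv2
from plant import robot
def snap(n,f):
    d=robot.grab_frame(n); cv2.imwrite('pics/'+f,d['image'][:,:,::-1]); np.savez('pics/'+f+'.npz',**{k:d[k] for k in d}); return d
def cloud(d):
    v,u=np.mgrid[:400,:640]; z=d['range_z']; P=np.stack([(u-d['cx'])/d['fx']*z,(v-d['cy'])/d['fy']*z,z],-1)
    return (P-np.array(d['t']))@np.array(d['R'])
E
python3 - <<'E'
from h import *
for n in('scene','side','wrist'):
    d=snap(n,n+'1.png'); print(n,d['fx'],-np.array(d['R']).T@d['t'],(d['range_z']>0).mean())
s=robot.sense(); print(s,robot.nose_length)
E
```

```text
pics
scene 463.4507636583491 [0.13818279 0.4737428  0.79587838] 0.99580078125
side 493.1668669536678 [ 0.13211818 -0.51274248  0.62803237] 0.99603515625
wrist 291.36123704435573 [0.08565292 0.67250747 0.37346516] 0.9962265625
{'t': 0.15, 'joint_pos': array([-1.37290791,  0.46927446, -0.04861717,  1.53341605,  0.02408656,
        1.14103415, -0.08230655]), 'joint_velocities': array([-0.00112482, -0.00350143,  0.0010065 , -0.00209057,  0.00032795,
        0.0004917 ,  0.00108109]), 'effort': array([ 7.55422734e-04, -5.10766017e+01, -4.66662459e-02, -2.37978065e+01,
        1.07201468e-02,  5.30920966e-03,  1.71415852e-06]), 'tcp_pos': array([0.1516407 , 0.65729518, 0.24149171]), 'tcp_rot': array([3.14156472e+00, 1.54705416e-03, 1.34404109e+00]), 'wrist_force': array([-0.08332931, -0.13889708,  0.30353214]), 'torque': array([ 0.03526224,  0.07970672, -0.05500714]), 'opening': 1.000686911881927} 0.011
```

View pics/scene1.png

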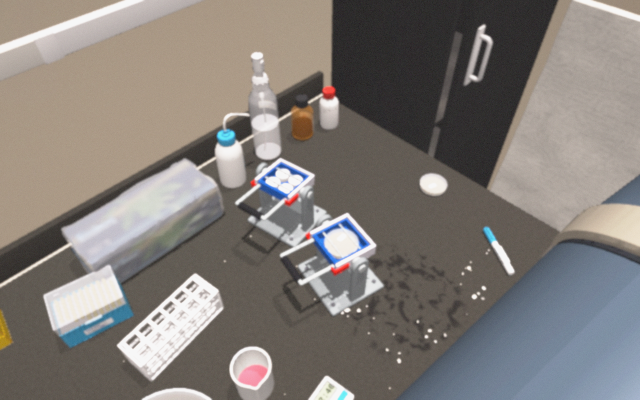

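View pics/side1.png

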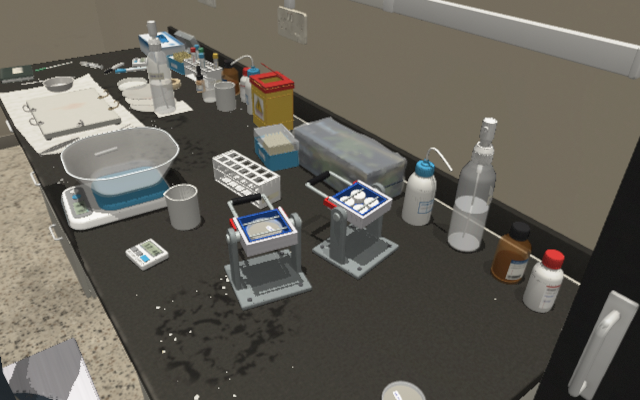

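View pics/wrist1.png

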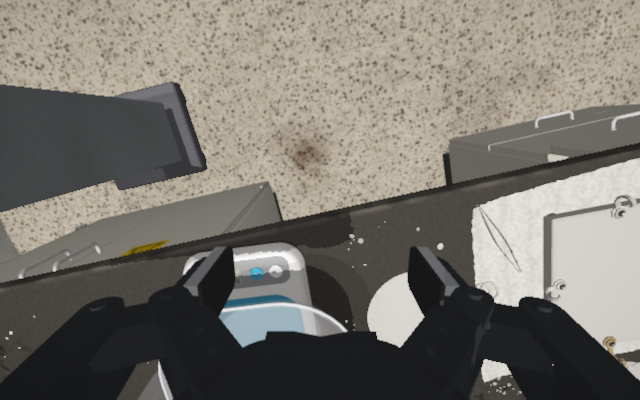

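The plate carrier is the nearer stand: at about (342,243) in the scene view and (265,230) in the side view. The cap carrier is at (285,182) and (360,200). Both handles point left in the scene view, toward +y. Next I'll measure from the cloud.

```bash
cat > m.py <<'E'
from h import *
for n,roi in(('scene',(225,360,150,320)),('side',(215,420,165,310))):
    d=dict(np.load(f'pics/{n}1.png.npz')); X=cloud(d); im=d['image']; hsv=cv2.cvtColor(im,cv2.COLOR_RGB2HSV)
    x0,x1,y0,y1=roi
    blue=cv2.inRange(hsv,(105,150,80),(125,255,255)); red=cv2.inRange(hsv,(0,170,120),(6,255,255))|cv2.inRange(hsv,(174,170,120),(180,255,255))
    for nm,m in(('blue',blue),('red',red)):
        k,l,st,c=cv2.connectedComponentsWithStats(m)
        for i in range(1,k):
            if st[i,4]>12 and y0<c[i][1]<y1 and x0-5<c[i][0]<x1+60: 
                p=X[l==i]; print(n,nm,st[i,4],c[i].round(0),np.median(p,0).round(3),p.min(0).round(3),p.max(0).round(3))
    c=im[y0:y1,x0:x1,::-1]; cv2.imwrite(f'pics/{n}_z.png',cv2.resize(c,None,fx=3.5,fy=3.5,interpolation=cv2.INTER_CUBIC))
    # heights map of dark points near z 0.115
    dark=(im.max(2)<70)&(X[...,2]>0.09)&(X[...,2]<0.145)
    k,l,st,c=cv2.connectedComponentsWithStats(dark.astype(np.uint8))
    for i in range(1,k):
        if st[i,4]>12 and y0<c[i][1]<y1 and x0<c[i][0]<x1:
            p=X[l==i]; print(n,'dark',st[i,4],c[i].round(0),np.median(p,0).round(3),p.min(0).round(3),p.max(0).round(3))
E
python3 m.py
```

```text
scene blue 85 [292. 170.] [0.672 0.031 0.121] [0.633 0.022 0.112] [0.707 0.048 0.126]
scene blue 33 [271. 172.] [0.698 0.065 0.121] [0.696 0.053 0.111] [0.702 0.079 0.127]
scene blue 205 [271. 189.] [0.658 0.1   0.126] [0.138 0.089 0.112] [0.695 0.474 0.796]
scene blue 165 [354. 232.] [0.472 0.061 0.123] [0.138 0.051 0.104] [0.505 0.474 0.796]
scene blue 46 [331. 227.] [0.507 0.085 0.124] [0.504 0.071 0.117] [0.512 0.101 0.129]
scene blue 234 [323. 247.] [0.491 0.128 0.124] [0.446 0.101 0.104] [0.517 0.138 0.129]
scene red 15 [252. 183.] [0.701 0.114 0.124] [0.696 0.047 0.   ] [0.811 0.118 0.127]
scene red 43 [292. 200.] [0.611 0.089 0.122] [0.607 0.073 0.115] [0.615 0.102 0.126]
scene red 63 [340. 269.] [0.435 0.139 0.119] [0.431 0.121 0.113] [0.443 0.151 0.123]
scene dark 145 [249. 210.] [0.645 0.168 0.131] [0.618 0.158 0.124] [0.669 0.177 0.134]
scene dark 183 [291. 269.] [0.494 0.197 0.121] [0.47  0.187 0.116] [0.523 0.207 0.125]
side blue 282 [358. 192.] [0.69  0.09  0.124] [ 0.624  0.026 -0.003] [0.774 0.254 0.131]
side blue 367 [262. 219.] [0.491 0.12  0.124] [ 0.43   0.049 -0.003] [0.598 0.302 0.128]
side red 29 [329. 202.] [0.612 0.086 0.123] [0.608 0.07  0.12 ] [0.617 0.097 0.126]
side red 24 [232. 224.] [0.434 0.132 0.121] [0.431 0.118 0.12 ] [0.439 0.146 0.122]
side dark 146 [319. 178.] [0.644 0.159 0.129] [0.616 0.152 0.119] [0.672 0.172 0.133]
side dark 197 [246. 199.] [0.493 0.19  0.119] [0.469 0.181 0.11 ] [0.524 0.203 0.123]
side dark 24 [337. 224.] [0.603 0.049 0.098] [0.6   0.042 0.09 ] [0.605 0.055 0.107]
side dark 21 [230. 247.] [0.412 0.101 0.098] [0.408 0.089 0.091] [0.415 0.115 0.113]
```

View pics/scene_z.png

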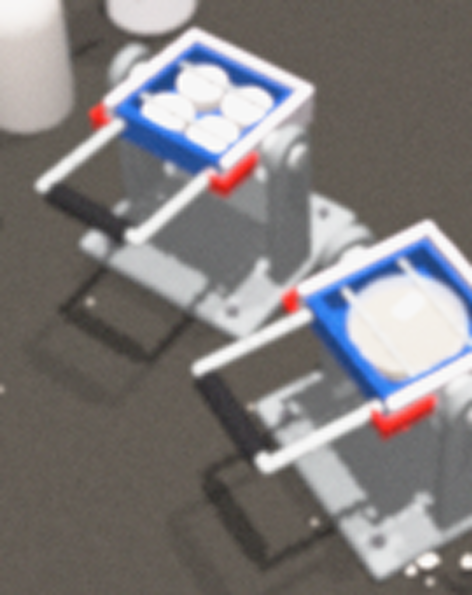

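View pics/side_z.png

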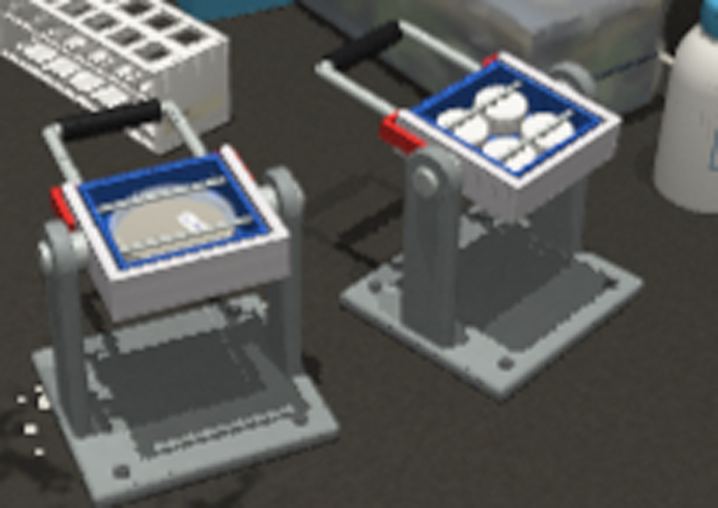

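```bash
cat > m2.py <<'E'
from h import *
T=[]
for n,pz in(('scene',(291,269)),('side',(246,199))):
    d=dict(np.load(f'pics/{n}1.png.npz')); X=cloud(d); im=d['image']; hsv=cv2.cvtColor(im,cv2.COLOR_RGB2HSV)
    dark=(im.max(2)<70)&(X[...,2]>0.09)&(X[...,2]<0.145)
    k,l,st,c=cv2.connectedComponentsWithStats(dark.astype(np.uint8))
    i=l[pz[1]-2:pz[1]+3,pz[0]-2:pz[0]+3].max(); p=X[l==i]
    # PCA in xy
    r=cv2.minAreaRect(p[:,:2].astype(np.float32)*1000); q=p[:,:2]-p[:,:2].mean(0)
    w=np.linalg.svd(q,full_matrices=False)[2][0]
    print(n,'bar',r,w,np.degrees(np.arctan(w[1]/w[0])), np.percentile(p[:,2],[5,50,95]))
    vv,uu=np.nonzero(l==i); u,v=uu.mean(),vv.mean()
    R=np.array(d['R']);C=-R.T@d['t']; ray=R.T@np.array([(u-d['cx'])/d['fx'],(v-d['cy'])/d['fy'],1]); T.append((C,ray/np.linalg.norm(ray)))
    # stand: base plate/ tops
    reg=(np.hypot(X[...,0]-.47,X[...,1]-.095)<.12)
    w=reg&(X[...,2]>.105)&(X[...,2]<.140)&(im.min(2)>90)
    p=X[w]; print(' light z',np.percentile(p[:,2],[5,50,95]),cv2.minAreaRect(p[:,:2].astype(np.float32)*1000))
    b=reg&(X[...,2]>.003)&(X[...,2]<.02)
    k,l,st,c=cv2.connectedComponentsWithStats(b.astype(np.uint8)); i=1+st[1:,4].argmax()
    p=X[l==i]; print(' base',st[i,4],np.median(p[:,2]),cv2.minAreaRect(p[:,:2].astype(np.float32)*1000))
(C1,a),(C2,b)=T
s=np.linalg.lstsq(np.stack([a,-b],1),C2-C1,rcond=None)[0]
print(C1+s[0]*a,C2+s[1]*b)
E
python3 m2.py
```

```text
scene bar ((495.8564453125, 196.72738647460938), (12.772087097167969, 53.03285217285156), 78.48280334472656) [-0.97411764  0.22604164] -13.064137858435345 [0.11840444 0.12140635 0.12368356]
 light z [0.11233358 0.12047666 0.12939973] ((478.6695251464844, 125.76800537109375), (152.96839904785156, 131.9010009765625), 78.1698989868164)
 base 1653 0.009890385816704818 ((452.18505859375, 98.92047119140625), (124.66939544677734, 88.61708068847656), 77.56959533691406)
side bar ((496.1107177734375, 191.047119140625), (14.257990837097168, 54.53818893432617), 79.68040466308594) [-0.97802943  0.20846689] -12.032523027803395 [0.11211839 0.11896919 0.12192125]
 light z [0.10877826 0.11955747 0.12838942] ((480.24163818359375, 120.78599548339844), (154.59201049804688, 133.524169921875), 77.43836975097656)
 base 3043 0.009389843913411076 ((473.62969970703125, 91.06800842285156), (123.84352111816406, 131.8480224609375), 77.43535614013672)
[0.49809102 0.1948945  0.11482465] [0.49720364 0.19498498 0.11431866]
```

```bash
cat >> h.py <<'E'
az=np.radians(77.55); U=np.array([np.cos(az),np.sin(az),0]); H0=np.array([.4975,.195,.1148]); AX=H0-.105*U
RPY=[np.pi,0,az]
Z8=np.array([0,0,-.008])
E
python3 - <<'E'
from h import *
for th in range(0,181,20):
    t=np.radians(th); p=AX+.105*(np.cos(t)*U+np.array([0,0,np.sin(t)]))+Z8
    q=robot.inverse_kinematics(p,RPY); print(th,p.round(3),None if q is None else np.round(q,2))
a=np.array([.152,.658]);b=H0[:2]
for n in('scene','side'):
    X=cloud(dict(np.load(f'pics/{n}1.png.npz'))).reshape(-1,3); s=np.clip((X[:,:2]-a)@(b-a)/((b-a)@(b-a)),0,1)
    m=(np.linalg.norm(X[:,:2]-a-s[:,None]*(b-a),axis=1)<.11)&(s>.1)&(X[:,2]<.5); print(n,np.percentile(X[m,2],[50,99,99.9,100]))
E
```

```text
0 [0.498 0.195 0.107] [-0.61  0.41  0.2   2.01 -0.12  0.74  1.01]
20 [0.496 0.189 0.143] [-0.63  0.35  0.23  1.99 -0.11  0.81  1.02]
40 [0.492 0.171 0.174] [-0.64  0.3   0.27  1.98 -0.1   0.87  1.04]
60 [0.486 0.144 0.198] [-0.63  0.25  0.31  1.99 -0.09  0.92  1.08]
80 [0.479 0.11  0.21 ] [-0.62  0.21  0.36  2.01 -0.09  0.94  1.14]
100 [0.471 0.075 0.21 ] [-0.62  0.18  0.42  2.05 -0.09  0.93  1.21]
120 [0.464 0.041 0.198] [-0.6   0.18  0.48  2.09 -0.11  0.9   1.29]
140 [0.458 0.014 0.174] [-0.58  0.21  0.53  2.13 -0.14  0.84  1.38]
160 [ 0.454 -0.004  0.143] [-0.55  0.26  0.54  2.17 -0.19  0.76  1.47]
180 [ 0.452 -0.01   0.107] [-0.51  0.32  0.52  2.2  -0.25  0.68  1.55]
scene [0.00120189 0.12700566 0.12924476 0.1308014 ]
side [0.00986701 0.12541943 0.12819734 0.1294644 ]
```

```bash
python3 - <<'E'
from h import *
robot.move_straight((H0+[0,0,.125]).tolist(),vel=.25,attitude=RPY)
robot.grip(.5,40)
robot.move_straight((H0+[0,0,.05]).tolist(),vel=.15)
s=robot.sense(); print(s['t'],s['tcp_pos'],s['tcp_rot'],s['wrist_force'],s['opening'])
snap('wrist','w2.png');snap('side','s2.png'); snap('scene','c2.png')
E
```

```text
3.75 [0.49806381 0.19516362 0.16533187] [ 3.14076324e+00 -5.64560780e-04  1.35335782e+00] [-0.37629586 -0.43969984  0.56765668] 0.4980511776943905
```

```bash
python3 -c "
import cv2
a=cv2.imread('pics/s2.png')[100:320,130:400];b=cv2.imread('pics/c2.png')[130:330,200:420]
a=cv2.resize(a,(480,391));b=cv2.resize(b,(310,282));import numpy as np
o=np.zeros((400,800,3),np.uint8);o[:391,:480]=a;o[:282,485:795]=b;cv2.imwrite('pics/m2.png',o)"
```

```text
(no output)
```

View pics/w2.png

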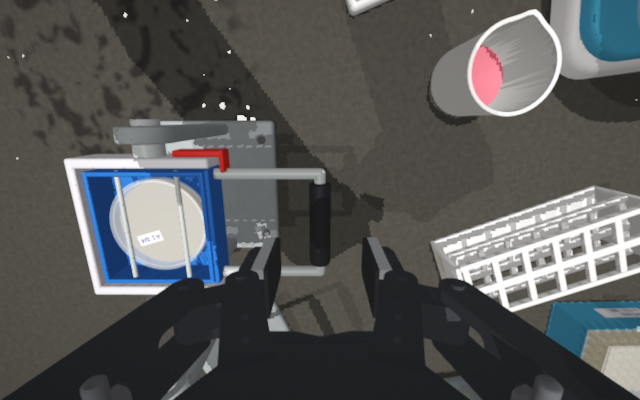

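View pics/m2.png

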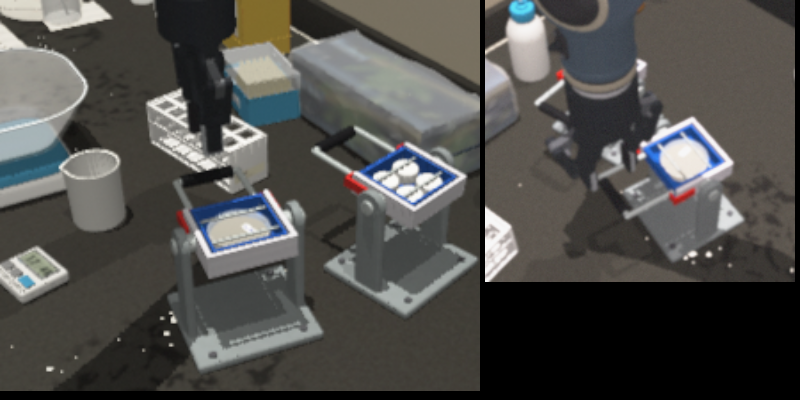

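The bar at (320,225) in the wrist view lies midway between the fingers and parallel to the pads. Nothing has moved. Next: descend, close and tug.

```bash
cat > tug.py <<'E'
from h import *
c=robot.move_straight((H0+Z8).tolist(),vel=.08,contact_N=8); print('contact',c)
robot.grip(0.0,45)
def st(l):
    s=robot.sense(); f=s['wrist_force']; print(l,round(s['t'],2),s['tcp_pos'].round(4),'Fu %.1f'%(f@U),f.round(1),'op %.3f'%s['opening']); return s
s=st('grip'); 
np.save('grip.npy',s['tcp_pos']); f0=s['wrist_force']@U
if .1<s['opening']<.25:
    p=s['tcp_pos']
    c=robot.move_straight((p+.014*U).tolist(),vel=.012,contact_N=14); s=st('tug %s'%c); print('moved %.4f'%((s['tcp_pos']-p)@U))
    for i in range(4): robot.sleep(.2); s=st('hold'); print('moved %.4f'%((s['tcp_pos']-p)@U))
E
python3 tug.py
```

```text
contact False
grip 5.15 [0.4976 0.1944 0.1071] Fu -2.7 [-0.7 -2.6  1.4] op 0.142
tug True 5.97 [0.4985 0.1982 0.1067] Fu -6.9 [-1.9 -6.7  8.2] op 0.143
moved 0.0040
hold 6.17 [0.4984 0.1978 0.1067] Fu -5.4 [-2.  -5.   8.1] op 0.145
moved 0.0035
hold 6.38 [0.4984 0.1978 0.1067] Fu -6.3 [-2.  -6.   7.2] op 0.145
moved 0.0036
hold 6.58 [0.4984 0.1978 0.1067] Fu -5.3 [-2.7 -4.8  8.1] op 0.146
moved 0.0036
hold 6.78 [0.4984 0.1978 0.1067] Fu -5.0 [-1.9 -4.7  7.7] op 0.146
moved 0.0035
```

```bash
cat > tug2.py <<'E'
from h import *
p=np.load('grip.npy')
def st(l):
    robot.sleep(.05); s=robot.sense(); f=s['wrist_force']; print(l,round(s['t'],2),'moved %.4f z %.4f'%((s['tcp_pos']-p)@U,s['tcp_pos'][2]),'Fu %.1f'%(f@U),f.round(1),'op %.3f'%s['opening']); return s
c=.0040
while c<.0125:
    c+=.0007
    robot.move_straight((p+c*U).tolist(),vel=.02); s=st('cmd %.4f'%c)
    if s['wrist_force']@U<-17: break
for i in range(4): robot.sleep(.15); st('hold')
E
python3 tug2.py
```

```text
cmd 0.0047 7.08 moved 0.0035 z 0.1069 Fu -5.9 [-0.4 -6.   3.4] op 0.146
cmd 0.0054 7.38 moved 0.0040 z 0.1069 Fu -6.7 [-1.  -6.6  3.7] op 0.150
cmd 0.0061 7.67 moved 0.0044 z 0.1069 Fu -6.6 [-0.8 -6.6  5. ] op 0.148
cmd 0.0068 7.97 moved 0.0049 z 0.1069 Fu -7.4 [-1.9 -7.2  4. ] op 0.144
cmd 0.0075 8.28 moved 0.0054 z 0.1069 Fu -6.7 [-1.2 -6.6  5.2] op 0.148
cmd 0.0082 8.57 moved 0.0058 z 0.1069 Fu -7.8 [-2.  -7.6  5.1] op 0.146
cmd 0.0089 8.88 moved 0.0060 z 0.1069 Fu -8.8 [-1.4 -8.7  5.4] op 0.144
cmd 0.0096 9.18 moved 0.0060 z 0.1068 Fu -10.4 [ -1.6 -10.3   5.6] op 0.146
cmd 0.0103 9.47 moved 0.0060 z 0.1068 Fu -11.0 [ -3.1 -10.6   6.4] op 0.148
cmd 0.0110 9.78 moved 0.0061 z 0.1067 Fu -13.2 [ -2.  -13.    7.9] op 0.149
cmd 0.0117 10.07 moved 0.0061 z 0.1067 Fu -14.7 [ -3.5 -14.3   8.1] op 0.143
cmd 0.0124 10.38 moved 0.0061 z 0.1067 Fu -15.6 [ -2.8 -15.3   8.7] op 0.147
cmd 0.0131 10.68 moved 0.0062 z 0.1066 Fu -16.6 [ -3.9 -16.1   8.8] op 0.144
hold 10.88 moved 0.0062 z 0.1067 Fu -16.4 [ -3.7 -16.    8.9] op 0.149
hold 11.07 moved 0.0062 z 0.1066 Fu -16.7 [ -4.1 -16.2   9.5] op 0.143
hold 11.28 moved 0.0062 z 0.1066 Fu -16.1 [ -4.3 -15.5   8.9] op 0.147
hold 11.47 moved 0.0061 z 0.1066 Fu -16.3 [ -3.7 -15.8  10.6] op 0.148
```

The travel ran onto a hard stop at 6.0–6.1 mm, with the force then rising to 16 N, and I held it there for well over 0.5 s. Next I'll ease home and swing.

```bash
cat > swing.py <<'E'
from h import *
import sys
p=np.load('grip.npy'); ax=p-.105*U; r=.1055
def pos(th): t=np.radians(th); return ax+r*(np.cos(t)*U+np.array([0,0,np.sin(t)]))
def st(l):
    s=robot.sense(); f=s['wrist_force']; v=s['tcp_pos']-ax; a,b=v@U,v[2]; print(l,round(s['t'],2),'r %.4f th %.1f lat %.4f'%(np.hypot(a,b),np.degrees(np.arctan2(b,a)),v@[U[1],-U[0],0]),f.round(1),'op %.3f'%s['opening']); return s
if __name__=='__main__':
    robot.move_straight(pos(0).tolist(),vel=.03); st('home')
    for th in range(8,169,8):
        robot.move_straight(pos(th).tolist(),vel=.09); s=st(th)
        if np.linalg.norm(s['wrist_force'])>25: print('STOP'); break
    snap('side','s3.png'); snap('scene','c3.png')
E
python3 swing.py
```

```text
home 12.04 r 0.1060 th -0.0 lat -0.0001 [-0.2 -3.2  1.7] op 0.145
8 12.36 r 0.1057 th 8.1 lat -0.0001 [ 0.2 -3.9  0.3] op 0.145
16 12.68 r 0.1054 th 16.1 lat -0.0001 [ 0.9 -2.6 -1.2] op 0.143
24 12.99 r 0.1054 th 24.2 lat -0.0001 [ 0.2 -4.4 -1.2] op 0.143
32 13.31 r 0.1054 th 32.3 lat -0.0000 [-0.9 -3.5 -1.7] op 0.148
40 13.62 r 0.1054 th 40.3 lat -0.0000 [-0.5 -3.5 -1.9] op 0.145
48 13.94 r 0.1054 th 48.4 lat -0.0000 [ 0.3 -3.1 -3. ] op 0.143
56 14.26 r 0.1054 th 56.4 lat -0.0001 [ 0.9 -1.8 -2.7] op 0.148
64 14.57 r 0.1054 th 64.4 lat -0.0001 [-1.1 -3.4 -4. ] op 0.147
72 14.89 r 0.1054 th 72.4 lat -0.0001 [ 0.4 -1.8 -4.2] op 0.147
80 15.21 r 0.1054 th 80.4 lat -0.0001 [ 1.1 -1.  -4.8] op 0.144
88 15.53 r 0.1055 th 88.4 lat -0.0001 [ 0.6 -0.7 -4.9] op 0.150
96 15.84 r 0.1055 th 96.4 lat -0.0001 [ 0.5  0.  -4.8] op 0.143
104 16.16 r 0.1056 th 104.4 lat -0.0000 [ 0.2  0.4 -4.5] op 0.149
112 16.48 r 0.1055 th 112.2 lat -0.0000 [ 0.9  0.5 -4.3] op 0.149
120 16.79 r 0.1055 th 120.2 lat -0.0000 [ 0.6  1.6 -3.7] op 0.152
128 17.11 r 0.1054 th 128.1 lat -0.0000 [-0.1  1.8 -4.3] op 0.145
136 17.43 r 0.1054 th 136.1 lat -0.0000 [-0.4  3.4 -2.6] op 0.146
144 17.74 r 0.1053 th 144.1 lat -0.0000 [ 0.4  2.9 -2. ] op 0.145
152 18.06 r 0.1053 th 152.0 lat 0.0000 [-0.1  2.7 -1.4] op 0.143
160 18.38 r 0.1053 th 160.0 lat 0.0000 [-0.1  2.4 -1.4] op 0.151
168 18.69 r 0.1053 th 167.9 lat 0.0000 [-0.8  3.1 -1.3] op 0.146
```

Very clean. Next I'll go on to the stop, with contact sensing.

```bash
cat > end.py <<'E'
from swing import *
for th in (172,176,178,179,180,181,182,183,184,185,186):
    robot.move_straight(pos(th).tolist(),vel=.05); robot.sleep(.05); s=st(th)
    if s['wrist_force'][2]>9: print('stop reached'); break
snap('side','s4.png'); snap('scene','c4.png')
E
python3 end.py
```

```text
172 19.14 r 0.1054 th 172.0 lat 0.0000 [-0.3  2.3 -1.4] op 0.144
176 19.49 r 0.1055 th 176.1 lat 0.0000 [ 0.3  2.1 -0.7] op 0.151
178 19.79 r 0.1055 th 178.1 lat 0.0000 [-0.6  3.1 -0.3] op 0.141
179 20.09 r 0.1055 th 179.0 lat 0.0000 [-0.6  2.8 -0.9] op 0.147
180 20.39 r 0.1055 th -180.0 lat 0.0000 [-0.4  2.1  0.5] op 0.144
181 20.69 r 0.1053 th -179.6 lat 0.0002 [-4.4  2.8 14.2] op 0.148
stop reached
```

```bash
cat > v.py <<'E'
import cv2,sys,numpy as np
k=sys.argv[1]
a=cv2.imread(f'pics/s{k}.png')[100:320,130:400];b=cv2.imread(f'pics/c{k}.png')[130:330,200:420]
a=cv2.resize(a,(480,391));b=cv2.resize(b,(310,282))
o=np.zeros((400,800,3),np.uint8);o[:391,:480]=a;o[:282,485:795]=b;cv2.imwrite(f'pics/m{k}.png',o)
E
python3 v.py 4
```

```text
(no output)
```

View pics/m4.png

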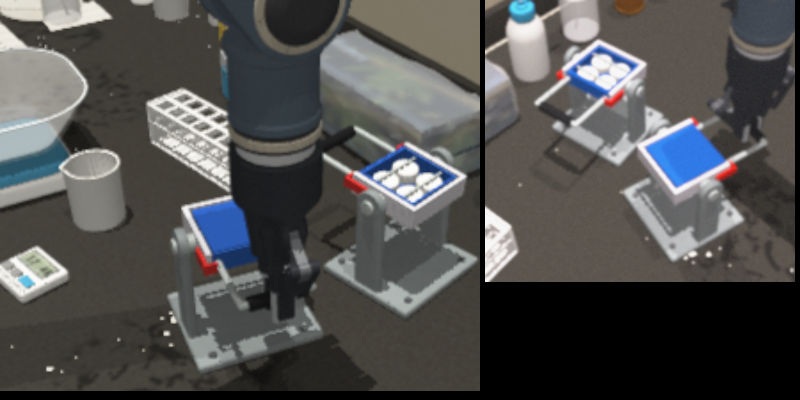

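It's at the stop, with the force jumping to 14 N at 180.4°, and the carrier's blue underside is facing up. Next: release and retreat upward.

```bash
python3 - <<'E'
from swing import *
robot.move_straight((pos(180)+[0,0,-.0005]).tolist(),vel=.03); st('relax')
robot.grip(.5); s=st('open')
q=s['tcp_pos']; robot.move_straight((q+[0,0,.05]).tolist(),vel=.08,contact_N=10); st('up')
robot.move_straight((q+[0,0,.14]).tolist(),vel=.15)
robot.move_straight((q+[-.02,-.15,.18]).tolist(),vel=.2) if robot.inverse_kinematics((q+[-.02,-.15,.18]).tolist(),RPY) is not None else print('no ik')
st('away')
snap('side','s5.png'); snap('scene','c5.png')
E
python3 v.py 5
```

```text
relax 21.04 r 0.1054 th -179.9 lat 0.0001 [-2.2  2.9  5.3] op 0.150
open 21.44 r 0.1059 th -179.6 lat 0.0001 [ 1.1 -0.3 -1. ] op 0.495
up 22.22 r 0.1167 th 155.1 lat -0.0002 [0.6 0.2 0. ] op 0.498
away 23.9 r 0.3118 th 145.0 lat 0.0126 [-0.  -0.5 -0.3] op 0.500
```

View pics/m5.png

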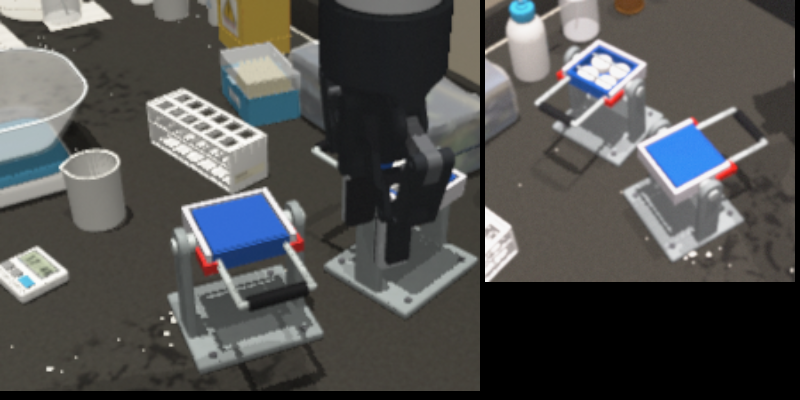

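The plate carrier is upside down, with its bar free on the −y side. The cap carrier looks unchanged. I'll check the bar positions numerically, then hand in.

```bash
python3 - <<'E'
from h import *
for n,k in(('scene','c5'),('side','s5'),('scene','scene1')):
    d=dict(np.load(f'pics/{k}.png.npz')); X=cloud(d)
    for nm,c in(('plate end',AX-.105*U),('cap',np.array([.645,.163,.13]))):
        m=(d['image'].max(2)<70)&(np.linalg.norm(X[...,:2]-c[:2],axis=2)<.04)&(X[...,2]>.09)&(X[...,2]<.15)
        if m.sum()>20: print(k,nm,m.sum(),np.median(X[m],0).round(4),'expect',c.round(3))
    m=(np.linalg.norm(X[...,:2]-AX[:2],axis=2)<.03)&(X[...,2]>.08)&(X[...,2]<.2); p=X[m]
    if k!='scene1': print(' underside plane',np.linalg.lstsq(np.c_[(p-AX)@U,np.ones(len(p))],p[:,2],rcond=None)[0])
robot.close_job()
E
```

```text
c5 plate end 174 [ 0.4505 -0.0064  0.1204] expect [ 0.452 -0.01   0.115]
c5 cap 151 [0.6443 0.1683 0.1306] expect [0.645 0.163 0.13 ]
 underside plane [0.0053311  0.12718939]
s5 plate end 307 [ 0.4494 -0.0147  0.1189] expect [ 0.452 -0.01   0.115]
s5 cap 23 [0.622  0.156  0.1293] expect [0.645 0.163 0.13 ]
 underside plane [0.00336043 0.12644028]
scene1 cap 145 [0.6452 0.1679 0.1307] expect [0.645 0.163 0.13 ]
the job is handed in; nothing more can be done
```

The petri dish carrier now lies fully upside down against its stop. I've handed the job in, with the robot clear of everything and about 24 s on the clock.

- **Tug:** With the carrier right way up, I pulled the handle straight out until it held at 6.0–6.1 mm, and the force rose to about 16 N. I kept that pull on for more than half a second. The first pull had stopped early, at about 3.6 mm, because its force limit tripped. I carried on from there without letting go.
- **Swing:** I eased the carrier home, then took the handle up and over. Forces stayed at about 5 N until the end stop, where they rose to 14 N at about 180°. I then let go and backed away without touching anything.
- **Plate check:** The underside is level to about 0.3°. The bar is level on the far side, within about 5 mm of where it should be; the readings were taken on the bar's visible surface.
- **Cap carrier check:** In the overhead view its handle is within 1 mm of where it started. The side view of it was mostly blocked by the gripper, so its position there (23 pixels) tells us nothing.

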